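# Tip the toy car onto its wheels and shut the snack drawer

## Robot

A 7-joint arm with a two-finger parallel gripper is mounted at the origin on the work surface. World frame = base frame: x ahead of the robot, y to its left, z up, the work surface at z = 0. Lengths are in m, angles in rad, forces in N, time in s.
With the tool pointing down it reaches from about 0.4 to 0.85 m from the base axis. Payload 10.4 kg.
Tool frame: the origin (TCP) lies at the very end of the fingers, on their centre line; the grasp point (between the pads) lies 19 mm behind it; z points along the fingers, y is the line along which they close (so a half turn about z gives the same grasp; the last joint's range is limited). The gripper opens to 85 mm and grips with 20 to 120 N. Pads are 22 mm wide; open, the fingers measure 114 mm over their backs; the gripper's body (76 mm by 85 mm) begins 54 mm behind the grasp point. The pads swing forward as they close: fully open they stand 13 mm farther back than shut.
Start: joints at [1.284, 0.332, -0.065, 1.46, 0.022, 1.35, -0.088], TCP at [0.163, -0.603, 0.203] pointing down, gripper open.
Joint ranges: [-2.6, 2.6], [-0.5, 2.12], [-1.47, 1.34], [0.16, 2.42], [-1.27, 4.41], [0.06, 2.06], [-2.6, 2.6]. Speed limits (rad/s): [2.22, 2.22, 2.79, 2.79, 3.14, 3.14, 3.14].

## Interface

Orientations are given as [roll, pitch, yaw] about the fixed x, y, z axes, in that order (R = Rz(yaw) Ry(pitch) Rx(roll)).
In Python, from station import ctrl gives the robot as it stands.
- The arm moves only by the tool servo_tool, never from a script. Its argument "steps" is a list of rows, each an object with "delta_pos": the shift along the tool's x, y, z as a fraction of full scale, a list of three; "twist": the turn, a rotation vector about the tool's x, y, z as a fraction of full scale, a list of three; "jaw": the finger opening in mm, from 0 to 85.4. In form: [{"delta_pos": [x, y, z], "twist": [ax, ay, az], "jaw": jaw}, ...]. A call has 1 to 12 rows; each row is the pose to reach, as a shift and turn from the pose commanded when the call began, along the tool's axes at that moment, turning the shorter way round; what a row does not reach only later rows make up. Full scale, the value 1, is 50 cm for a shift and 2 pi rad for a turn. A row lasts 1/12 s, in which the tool goes at most 41.7 mm and 7.16 degrees, less where a joint would pass 70% of its speed; a pose out of reach is approached as far as the arm can. A call with a number of a shift or a turn outside -1 to 1 is refused whole. A call with a gripper value outside its range is refused whole. The fingers move at their own pace and stop on an object; "newtons" is the grip in N (left out, the last holds). Time passes only in rows, so rows that repeat a pose let the fingers close. It gives the time, the measured TCP pose, the force, the opening and the grip force at its end, in the units of the state.
- ctrl.sense(): the state, without advancing time (a new reading comes with each control period).
- ctrl.snapshot(name): name is "scene" or "top" or "wrist"; returns the picture (384x512x3 uint8, red, green, blue); there is no depth.
- ctrl.camera_params(name): a dict with "mtx" (3x3 intrinsics, pixels), "R" (3x3) and "t" (3): a world point X has camera coordinates R X + t; the wrist camera has in their place "T_tool_cam" (4x4, takes a point from camera to tool coordinates, whose origin is the TCP and whose axes are the flange's). Camera axes: x right, y down, z forward; pixel columns grow to the right and rows downward; lengths in m; the calibration is good to about 2 mm. The wrist camera is an equidistant fisheye: a pixel r from the principal point sees the ray r / f radians off the axis. A picture is of the moment at which its call begins: read the wrist's pose just before it. camera_params takes no time and is no camera call.
- ctrl.hand_in(): hands the job in; it is judged then, once.
Trained networks look in the newest picture that a camera, given by its name, has taken for a name from the list of things; names that differ only in an ending like _2 or _b are one class to them, and where a whole thing is asked for, a point or a joint stands for the part that bears it (a point fixed in the world has none). Each returns a list of dicts, best first, with "conf" (0 to 1); they miss things now and then, are a little off and sometimes report something else, mostly with a low value. They report only what shows in the picture. A call takes as long as a camera call. They do not tell look-alikes from the thing itself.
- ctrl.recognise(target, camera): "xy" ([column, row] in pixels, amid what is visible of it).
- ctrl.trace(target, camera): "mask" (384x512 bool, what is visible of it) and "xy" ([column, row] in pixels, amid what is visible of it).
The state is a dict: "time": time; "qpos": joint angles; "qvel": joint speeds; "joint_torque": joint torques, N m; "tool_pos": TCP position; "eef_rot": TCP orientation; "force": force on the tool from outside, world axes, zero at the start; "ft_torque": the same for the moment, N m; "finger_gap": finger opening in m; "grasp_force": force on a finger pad.
Only numpy, scipy, OpenCV 4.12 (cv2) and the standard library are available. Lean on these libraries where they do the work, as an engineer would, in place of code of your own. Each camera call takes 0.05 s, during which the arm holds its last target. There are 200 camera calls.

## Task

The toy car stands on its tail in the open drawer of the snack dispenser, so the drawer cannot shut. Without picking anything up, push the car over with the fingertips so that it lands on its wheels in the drawer, then push the drawer fully shut with the car inside. Leave everything else on the tray where it is, and finish clear of everything.

Things in the scene. Friction and masses are not known exactly. Their poses are not given: they have to be found in the camera images.
- car: wooden toy car, 100 mm long, 52 wide over its wheels, 46 high, 0.13 kg, wheels fixed. Origin: mid-length and mid-width, on the plane under its wheels; x to the nose, z from wheels to roof. Flat tail at x = -50 mm; cabin from the tail to x = +12 mm. It starts loose, standing on its tail in the drawer, nose up, wheels to the dispenser's +y side (within 0.15 rad), where it has room to fall
- car_mid (a point): middle of the car's body, 24 mm above the plane under its wheels. Standing on its tail, the car topples onto its wheels once leant about 25 degrees towards them
- car_bonnet (a point): on top of the car's bonnet near the nose, 36 mm ahead of the car's origin and 30 mm above the plane under its wheels; at the start it is 86 mm above the drawer's floor and faces the dispenser's -y side
- dispenser: cream cabinet-style snack dispenser, fixed on the tray. Base 200 (x) x 250 (y) x 88 mm high; on its rear half (x = -5 to +95 mm) a clear hopper, 172 mm wide, to 186 mm high. Origin: centre of the underside, 8 mm above the table. Its front is the -x side, at x = -100 mm; the drawer's mouth there is 80 mm high, so the car passes lying on its wheels but not standing on its tail
- drawer (a joint): opening of the drawer in m: 0 fully shut, at most 0.13; it slides along the dispenser's x and opens to -x. Starts 0.112 to 0.125 open. About 1.5 N of friction, no spring: it stays where left
- drawer_floor (a point): middle of the drawer's inner floor, 12 mm above the dispenser's underside; moves with the drawer. Inside, the drawer is 140 (x) x 200 (y) mm; side walls rise 43 mm and the front panel 58 mm above this floor
- drawer_handle (a point): middle of the wooden bar handle on the drawer front; the bar is 12 mm thick and 120 mm long along the dispenser's y, its middle 22 mm in front of the front panel and 38 mm above the dispenser's underside; moves with the drawer
- bowl: white ceramic bowl, rim diameter 104 mm, 45 mm high; stands near one side of the drawer. Origin: middle of the underside; not to be moved
- cup: clear plastic cup, diameter 70 mm, 85 mm high; stands near the other side of the drawer. Origin: middle of the underside; not to be moved
- jar: small glass jar with wooden cap, diameter 60 mm, 75 mm high, at the back of the tray. Origin: middle of the underside; not to be moved
- teether: flat cream teething ring, outer diameter 72 mm, 13 mm thick, near a front corner of the tray. Origin: middle of the underside; not to be moved
- spoon: silicone spoon, 130 mm long, lying at the back of the tray; not to be moved
- pot: small white pot, diameter 64 mm, 50 mm high, near the other front corner of the tray. Origin: middle of the underside; not to be moved
There are look-alikes about, which are no part of the job. Leave any green or pink look-alike of the car alone.

How it is judged:
By the outcome, as a careful person would: the job done as asked, in the order asked, and still so for the second after the job is handed in, with the robot touching nothing.
It also fails if it takes over 48 s, if anything falls off the work surface, if the arm or the gripper's body presses on something with over 40 N, if the wrist force passes 120 N, or if a joint passes its speed limit or range.

## Working session

There is one attempt and no reset: what is moved stays moved. The work goes in short steps, Python scripts to look and compute and a tool call to move; the robot and the scene stay as the last step left them, time stands still between calls to the robot, and variables do not carry over. Pictures are saved under pics/ and viewed, at most 10 in all, crops included, and the job is handed in when it is done.

Besides the shell and the picture viewer there is one more tool, called after ">>>" by a JSON object that holds its "name" and its "arguments", one argument or row to a line. servo_tool: Moves the arm, as the interface text tells. Shift numbers are shares of 50 cm and turn numbers shares of 2 pi rad, none past 1 either way. Its arguments: {"type":"object","properties":{"steps":{"type":"array"},"newtons":{"type":"number"}},"required":["steps"]}

```bash
mkdir -p pics; ls
python3 - <<'E'
from station import ctrl
import cv2,numpy as np,pickle
s=ctrl.sense();print(s['time'],s['tool_pos'],s['eef_rot'])
out=[]
P={}
for c in ('scene','top'):
    im=ctrl.snapshot(c);out.append(im);P[c]=ctrl.camera_params(c)
    cv2.imwrite(f'pics/{c}0.png',im[...,::-1])
    for n in ('car','dispenser','drawer_handle','drawer_floor','bowl','cup'):
        print(c,n,[(np.round(d['xy']).tolist(),round(d['conf'],2)) for d in ctrl.recognise(n,c)][:4])
P['wrist']=ctrl.camera_params('wrist')
pickle.dump(P,open('P.pkl','wb'))
for c in P: print(c,{k:np.round(v,3).tolist() for k,v in P[c].items()})
a=np.vstack(out);cv2.imwrite('pics/a.png',cv2.resize(np.hstack(out),(800,300))[...,::-1])
E
```

```text
pics
0.0 [ 0.16284847 -0.60297593  0.20261856] [-3.14017026e+00  1.08630821e-04  2.63861512e-01]
scene car [([237.0, 147.0], 0.97), ([253.0, 126.0], 0.87), ([270.0, 203.0], 0.82)]
scene dispenser [([315.0, 215.0], 0.93)]
scene drawer_handle [([264.0, 197.0], 0.9)]
scene drawer_floor [([263.0, 191.0], 0.86)]
scene bowl [([314.0, 159.0], 0.85)]
scene cup [([230.0, 239.0], 0.63)]
top car [([177.0, 270.0], 0.78), ([217.0, 264.0], 0.6), ([269.0, 180.0], 0.58)]
top dispenser []
top drawer_handle [([252.0, 188.0], 0.82)]
top drawer_floor [([249.0, 183.0], 0.9)]
top bowl [([182.0, 183.0], 0.85), ([376.0, 207.0], 0.39)]
top cup [([320.0, 182.0], 0.69)]
scene {'mtx': [[450.248, 0.0, 261.948], [0.0, 450.248, 184.457], [0.0, 0.0, 1.0]], 'R': [[0.814, 0.581, -0.004], [0.409, -0.579, -0.705], [-0.412, 0.572, -0.709]], 't': [-0.421, -0.16, 1.592]}
top {'mtx': [[468.49, 0.0, 251.694], [0.0, 468.49, 190.491], [0.0, 0.0, 1.0]], 'R': [[-0.006, -1.0, -0.003], [-0.994, 0.006, -0.107], [0.107, 0.002, -0.994]], 't': [0.014, 0.55, 1.408]}
wrist {'mtx': [[297.319, 0.0, 252.301], [0.0, 297.319, 194.338], [0.0, 0.0, 1.0]], 'T_tool_cam': [[-0.001, -0.966, -0.259, 0.066], [1.0, -0.001, 0.0, 0.001], [-0.0, -0.259, 0.966, -0.17], [0.0, 0.0, 0.0, 1.0]]}
```

View pics/scene0.png

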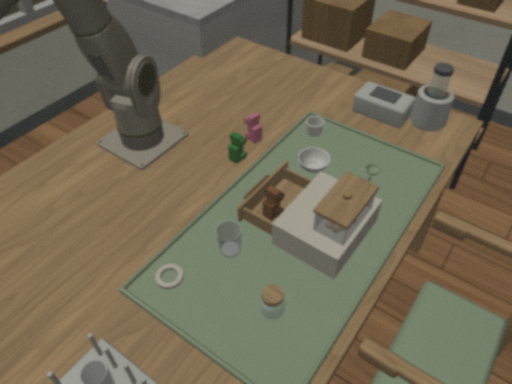

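View pics/top0.png

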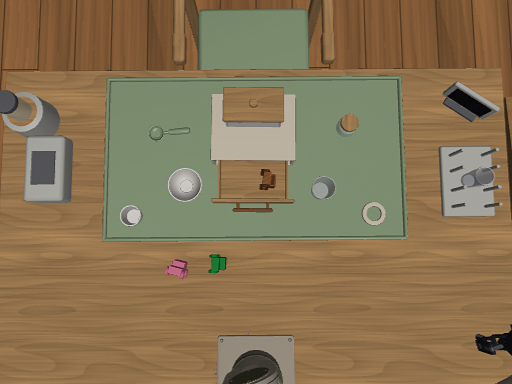

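Car candidates: green at scene (237,147), pink at scene (253,126), brown at scene (271,203) / top (267,180). Only the brown one stands in the drawer, so it fits the description. I'll confirm it in a crop.

```bash
cat > h.py <<'E'
import numpy as np,cv2,pickle
from scipy.spatial.transform import Rotation as Ro
P=pickle.load(open('P.pkl','rb'))
def bp(c,uv,z):
    p=P[c];d=p['R'].T@np.linalg.solve(p['mtx'],[uv[0],uv[1],1]);o=-p['R'].T@p['t']
    return o+d*(z-o[2])/d[2]
def proj(c,X):
    p=P[c];q=p['mtx']@(p['R']@np.asarray(X)+p['t']);return q[:2]/q[2]
def delta(pos,rpy,s):
    R0=Ro.from_euler('xyz',s['eef_rot']);R1=Ro.from_euler('xyz',rpy)
    return R0.inv().apply(np.array(pos)-s['tool_pos'])/.5,(R0.inv()*R1).as_rotvec()/2/np.pi
E
python3 - <<'E'
from h import *
t=cv2.imread('pics/top0.png')[80:220,200:310];s=cv2.imread('pics/scene0.png')[155:275,220:340]
r=lambda a,f:cv2.resize(a,None,fx=f,fy=f,interpolation=cv2.INTER_CUBIC)
a=r(t,3.9);b=r(s,3.3);H=max(a.shape[0],b.shape[0])
pad=lambda x:cv2.copyMakeBorder(x,0,H-x.shape[0],0,0,cv2.BORDER_CONSTANT)
m=np.hstack([pad(a),pad(b)])[:, :800];print(a.shape,b.shape);cv2.imwrite('pics/crop.png',m)
from station import ctrl
for n in ('car','drawer_handle','drawer_floor'):
  for d in ctrl.trace(n,'top')[:3]:
    mk=d['mask'].astype(np.uint8);pts=cv2.findNonZero(mk);
    print(n,round(d['conf'],2),np.round(d['xy']),cv2.boundingRect(mk),cv2.minAreaRect(pts))
for n in ('bowl','cup'):print(n,[bp('top',d['xy'],.03 if n=='bowl' else .05) for d in ctrl.recognise(n,'top')][:1])
E
```

```text
(546, 429, 3) (396, 396, 3)
car 0.81 [178. 271.] (166, 260, 22, 18) ((177.29412841796875, 267.8235168457031), (21.3431339263916, 16.492422103881836), 14.03624439239502)
car 0.79 [216. 263.] (209, 254, 16, 19) ((216.5, 263.0), (18.0, 15.0), 90.0)
car 0.64 [268. 178.] (259, 169, 17, 21) ((267.28985595703125, 179.15267944335938), (15.498927116394043, 20.487852096557617), 3.814074993133545)
drawer_handle 0.66 [250. 187.] (212, 160, 81, 52) ((252.0, 185.5), (51.0, 80.0), 90.0)
drawer_floor 0.61 [248. 186.] (212, 160, 81, 52) ((252.0, 185.5), (51.0, 80.0), 90.0)
drawer_floor 0.57 [268. 181.] (258, 169, 18, 22) ((267.2097473144531, 179.9781951904297), (15.698607444763184, 21.896949768066406), 10.007979393005371)
bowl [array([0.57419767, 0.22347257, 0.03      ])]
cup [array([ 0.57126286, -0.19739276,  0.05      ])]
```

View pics/crop.png

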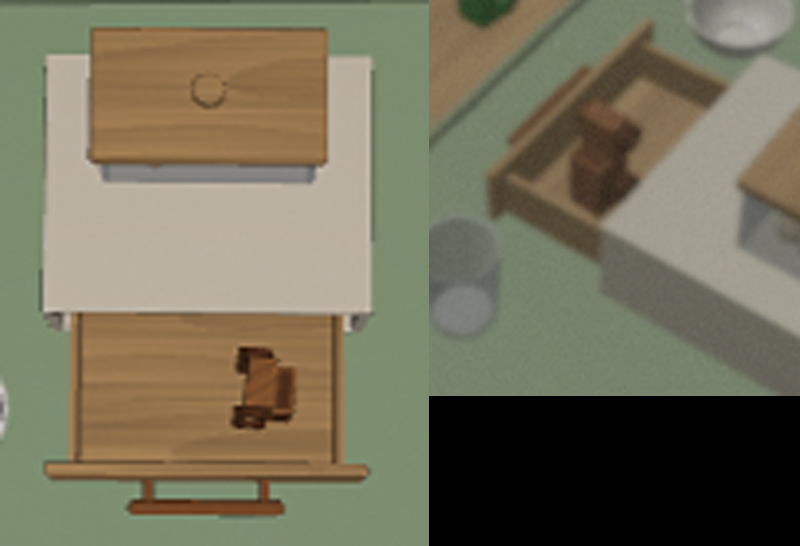

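The crops confirm it. The brown car stands in the drawer at top (267,180), nose up, with its wheels on the left (+y) side. The bowl is at +y and the cup at -y. Next I'll work out the geometry.

Run:
```python
from h import *
from station import ctrl
c=lambda x,y:(200+(x+.5)/3.9-.5,80+(y+.5)/3.9-.5)
f=lambda n,x,y,z:print(n,np.round(bp('top',c(x,y),z),4))
f('base FL',42,311,.096);f('base FR',372,313,.096);f('base BL',46,56,.096);f('base BR',373,57,.096)
f('panel L',45,478,.074);f('panel R',368,478,.074);f('panel in',206,463,.078)
f('handle L',128,507,.046);f('handle R',284,507,.046);f('handle front',206,515,.046)
f('wheel N',245,348,.10);f('wheel S',250,428,.10);f('wheel plane N',236,358,.1);f('wheel plane S',233,415,.1)
f('bonnet nw',246,358,.12);f('bonnet right top',274,362,.12);f('bonnet right bot',278,410,.12);f('cabin right',296,390,.082)
s=ctrl.sense()
print(delta([.605,-.15,.20],[np.pi,0,1.571],s))
```

```text
base FL [0.6359 0.132  0.096 ]
base FR [ 0.6328 -0.1174  0.096 ]
base BL [0.8342 0.1296 0.096 ]
base BR [ 0.8317 -0.1213  0.096 ]
panel L [0.5111 0.1312 0.074 ]
panel R [ 0.5096 -0.1144  0.074 ]
panel in [0.5215 0.0087 0.078 ]
handle L [0.4905 0.0693 0.046 ]
handle R [ 0.4898 -0.0515  0.046 ]
handle front [0.484 0.009 0.046]
wheel N [ 0.6061 -0.0211  0.1   ]
wheel S [ 0.5456 -0.0244  0.1   ]
wheel plane N [ 0.5985 -0.0143  0.1   ]
wheel plane S [ 0.5554 -0.0117  0.1   ]
bonnet nw [ 0.5955 -0.0214  0.12  ]
bonnet right top [ 0.5924 -0.0421  0.12  ]
bonnet right bot [ 0.5566 -0.0447  0.12  ]
cabin right [ 0.5764 -0.06    0.082 ]
(array([ 1.08988866, -0.64489789,  0.00683288]), array([ 1.49397637e-05,  8.26837734e-06, -2.08044447e-01]))
```

>>> {"name": "servo_tool", "arguments": {
  "steps": [
    {"delta_pos": [0.96,-0.7,0],"twist": [0,0,-0.208],"jaw": 0},
    {"delta_pos": [0.96,-0.7,0],"twist": [0,0,-0.208],"jaw": 0},
    {"delta_pos": [0.96,-0.7,0],"twist": [0,0,-0.208],"jaw": 0},
    {"delta_pos": [0.96,-0.7,0],"twist": [0,0,-0.208],"jaw": 0},
    {"delta_pos": [0.96,-0.7,0],"twist": [0,0,-0.208],"jaw": 0},
    {"delta_pos": [0.96,-0.7,0],"twist": [0,0,-0.208],"jaw": 0},
    {"delta_pos": [0.96,-0.7,0],"twist": [0,0,-0.208],"jaw": 0},
    {"delta_pos": [0.96,-0.7,0],"twist": [0,0,-0.208],"jaw": 0},
    {"delta_pos": [0.96,-0.7,0],"twist": [0,0,-0.208],"jaw": 0},
    {"delta_pos": [0.96,-0.7,0],"twist": [0,0,-0.208],"jaw": 0},
    {"delta_pos": [0.96,-0.7,0],"twist": [0,0,-0.208],"jaw": 0},
    {"delta_pos": [0.96,-0.7,0],"twist": [0,0,-0.208],"jaw": 0}
  ]
}}

```text
time: 1.95
tool_pos: [0.4771, -0.212, 0.2038]
eef_rot: [3.141, 0.001, 1.575]
force: [1.5, -1.2, 0.7]
finger_gap: 0.0
grasp_force: 0.0
```

>>> {"name": "servo_tool", "arguments": {
  "steps": [
    {"delta_pos": [0.056,0.05,0],"twist": [0,0,0],"jaw": 0},
    {"delta_pos": [0.112,0.1,0],"twist": [0,0,0],"jaw": 0},
    {"delta_pos": [0.168,0.15,0],"twist": [0,0,0],"jaw": 0},
    {"delta_pos": [0.22,0.2,0],"twist": [0,0,0],"jaw": 0},
    {"delta_pos": [0.22,0.2,0],"twist": [0,0,0],"jaw": 0},
    {"delta_pos": [0.22,0.2,0],"twist": [0,0,0],"jaw": 0},
    {"delta_pos": [0.22,0.2,0],"twist": [0,0,0],"jaw": 0}
  ]
}}

```text
time: 2.53
tool_pos: [0.576, -0.104, 0.2032]
eef_rot: [-3.141, 0.0, 1.571]
force: [-0.3, -1.3, -0.4]
finger_gap: 0.0001
grasp_force: 0.0
```

>>> {"name": "servo_tool", "arguments": {
  "steps": [
    {"delta_pos": [0,0,0.05],"twist": [0,0,0],"jaw": 0},
    {"delta_pos": [0,0,0.1],"twist": [0,0,0],"jaw": 0},
    {"delta_pos": [0,0,0.15],"twist": [0,0,0],"jaw": 0},
    {"delta_pos": [0,0,0.18],"twist": [0,0,0],"jaw": 0},
    {"delta_pos": [0,0,0.196],"twist": [0,0,0],"jaw": 0},
    {"delta_pos": [0,0,0.196],"twist": [0,0,0],"jaw": 0},
    {"delta_pos": [0,0,0.196],"twist": [0,0,0],"jaw": 0}
  ]
}}

```text
time: 3.12
tool_pos: [0.5762, -0.1046, 0.1061]
eef_rot: [3.141, 0.001, 1.569]
force: [0.3, 0.3, 0.6]
finger_gap: 0.0003
grasp_force: 0.0
```

Run:
```python
from h import *
from station import ctrl
w=ctrl.snapshot('wrist');s=ctrl.snapshot('scene')[140:270,210:340]
s=cv2.resize(s,(384,384),interpolation=cv2.INTER_CUBIC)
cv2.imwrite('pics/w1.png',cv2.resize(np.hstack([w,s]),(800,343))[...,::-1])
```

```text
(no output)
```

View pics/w1.png

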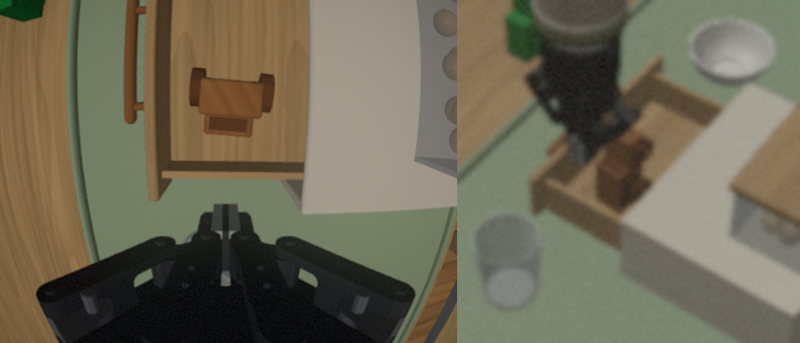

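>>> {"name": "servo_tool", "arguments": {
  "steps": [
    {"delta_pos": [0.03,0.003,0],"twist": [0,0,0],"jaw": 0},
    {"delta_pos": [0.06,0.003,0],"twist": [0,0,0],"jaw": 0},
    {"delta_pos": [0.085,0.003,0],"twist": [0,0,0],"jaw": 0},
    {"delta_pos": [0.093,0.003,0],"twist": [0,0,0],"jaw": 0},
    {"delta_pos": [0.1,0.003,0],"twist": [0,0,0],"jaw": 0},
    {"delta_pos": [0.107,0.003,0],"twist": [0,0,0],"jaw": 0},
    {"delta_pos": [0.114,0.003,0],"twist": [0,0,0],"jaw": 0},
    {"delta_pos": [0.121,0.003,0],"twist": [0,0,0],"jaw": 0},
    {"delta_pos": [0.128,0.003,0],"twist": [0,0,0],"jaw": 0},
    {"delta_pos": [0.134,0.003,0],"twist": [0,0,0],"jaw": 0},
    {"delta_pos": [0.14,0.003,0],"twist": [0,0,0],"jaw": 0},
    {"delta_pos": [0.14,0.003,0],"twist": [0,0,0],"jaw": 0}
  ]
}}

```text
time: 4.22
tool_pos: [0.5777, -0.0329, 0.1054]
eef_rot: [3.142, -0.0, 1.572]
force: [-0.3, 0.1, -0.6]
finger_gap: 0.0003
grasp_force: 0.0
```

Run:
```python
from h import *
from station import ctrl
w=ctrl.snapshot('wrist');s=ctrl.snapshot('scene')[140:270,210:340]
s=cv2.resize(s,(384,384),interpolation=cv2.INTER_CUBIC)
cv2.imwrite('pics/w2.png',cv2.resize(np.hstack([w,s]),(800,343))[...,::-1])
```

```text
(no output)
```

View pics/w2.png

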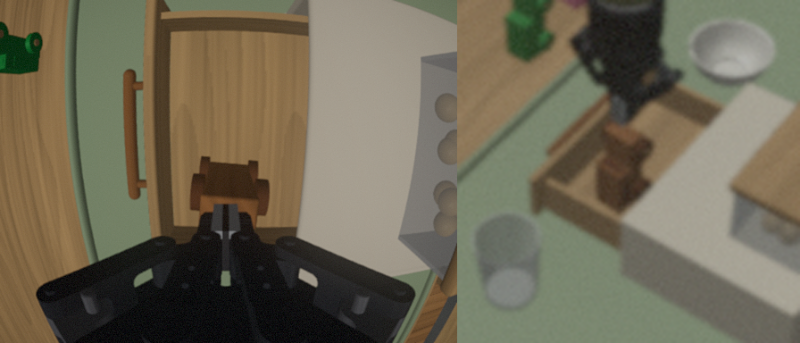

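The car is leaning towards +y with its bottom edge holding. I'll keep pushing.

>>> {"name": "servo_tool", "arguments": {
  "steps": [
    {"delta_pos": [0.006,0,0],"twist": [0,0,0],"jaw": 0},
    {"delta_pos": [0.012,0,0],"twist": [0,0,0],"jaw": 0},
    {"delta_pos": [0.018,0,0],"twist": [0,0,0],"jaw": 0},
    {"delta_pos": [0.024,0,0],"twist": [0,0,0],"jaw": 0},
    {"delta_pos": [0.03,0,0],"twist": [0,0,0],"jaw": 0},
    {"delta_pos": [0.036,0,0],"twist": [0,0,0],"jaw": 0},
    {"delta_pos": [0.042,0,0],"twist": [0,0,0],"jaw": 0},
    {"delta_pos": [0.048,0,0],"twist": [0,0,0],"jaw": 0},
    {"delta_pos": [0.048,0,0],"twist": [0,0,0],"jaw": 0},
    {"delta_pos": [0.048,0,0],"twist": [0,0,0],"jaw": 0},
    {"delta_pos": [0.048,0,0],"twist": [0,0,0],"jaw": 0}
  ]
}}

```text
time: 5.23
tool_pos: [0.5777, -0.0099, 0.1054]
eef_rot: [-3.142, 0.0, 1.571]
force: [-0.7, -0.2, 0.4]
finger_gap: 0.0
grasp_force: 0.0
```

Run:
```python
from h import *
from station import ctrl
w=ctrl.snapshot('wrist');s=ctrl.snapshot('scene')[140:270,210:340]
s=cv2.resize(s,(384,384),interpolation=cv2.INTER_CUBIC)
cv2.imwrite('pics/w3.png',cv2.resize(np.hstack([w,s]),(800,343))[...,::-1])
```

```text
(no output)
```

View pics/w3.png

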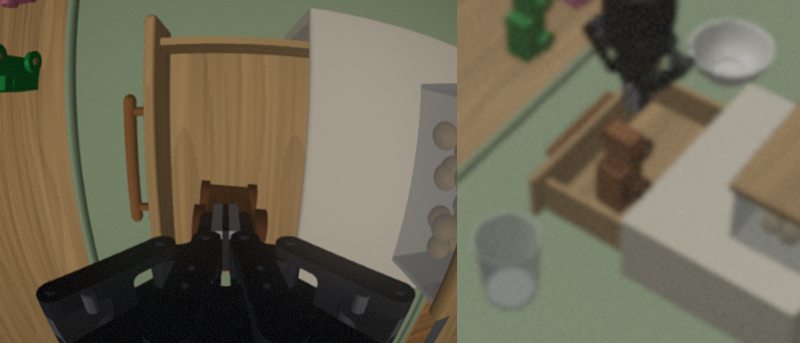

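>>> {"name": "servo_tool", "arguments": {
  "steps": [
    {"delta_pos": [0.006,0,0],"twist": [0,0,0],"jaw": 0},
    {"delta_pos": [0.012,0,0],"twist": [0,0,0],"jaw": 0},
    {"delta_pos": [0.018,0,0],"twist": [0,0,0],"jaw": 0},
    {"delta_pos": [0.024,0,0],"twist": [0,0,0],"jaw": 0},
    {"delta_pos": [0.03,0,0],"twist": [0,0,0],"jaw": 0},
    {"delta_pos": [0.036,0,0],"twist": [0,0,0],"jaw": 0},
    {"delta_pos": [0.036,0,0],"twist": [0,0,0],"jaw": 0},
    {"delta_pos": [0.036,0,0],"twist": [0,0,0],"jaw": 0},
    {"delta_pos": [0.036,0,0],"twist": [0,0,0],"jaw": 0},
    {"delta_pos": [0.036,0,0],"twist": [0,0,0],"jaw": 0}
  ]
}}

```text
time: 6.17
tool_pos: [0.5777, 0.008, 0.1054]
eef_rot: [3.142, 0.0, 1.57]
force: [0.1, -0.5, 0.2]
finger_gap: 0.0001
grasp_force: 0.0
```

Run:
```python
from h import *
from station import ctrl
w=ctrl.snapshot('wrist');s=ctrl.snapshot('scene')[140:270,210:340]
s=cv2.resize(s,(384,384),interpolation=cv2.INTER_CUBIC)
cv2.imwrite('pics/w4.png',cv2.resize(np.hstack([w,s]),(800,343))[...,::-1])
```

```text
(no output)
```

View pics/w4.png

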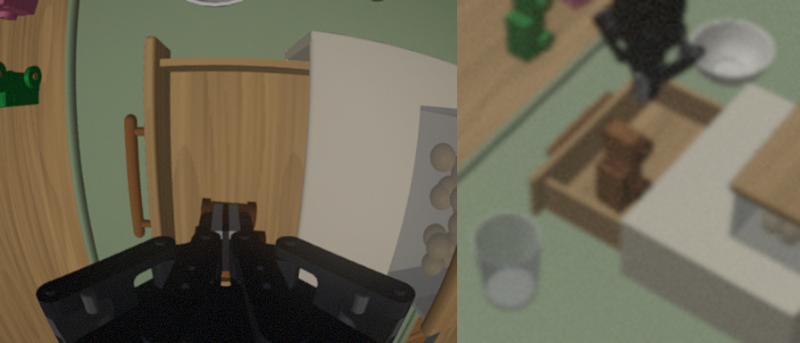

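Run:
```python
from h import *
from station import ctrl
print('tip',proj('scene',[.5777,.008,.1054]))
for X in ([.577,-.03,.12],[.577,-.03,.02],[.577,-.013,.02]):print(X,proj('scene',X),proj('top',X))
im0=cv2.imread('pics/scene0.png')
im=ctrl.snapshot('scene')[...,::-1]
for d in ctrl.recognise('car','scene'):print(d)
a=np.hstack([cv2.resize(x[150:250,225:325],(400,400),interpolation=cv2.INTER_CUBIC) for x in (im0,im)])
cv2.imwrite('pics/cmp.png',a)
```

```text
tip [280.83107086 183.69497147]
[0.577, -0.03, 0.12] [273.14808143 187.78039862] [265.74464289 177.75460765]
[0.577, -0.03, 0.02] [272.69746345 211.60298935] [264.86884288 182.09865589]
[0.577, -0.013, 0.02] [275.95401651 208.08007711] [259.37564854 182.13223934]
{'xy': [269.4, 205.0], 'conf': 0.93}
{'xy': [236.7, 143.1], 'conf': 0.87}
{'xy': [250.4, 126.0], 'conf': 0.69}
```

View pics/cmp.png

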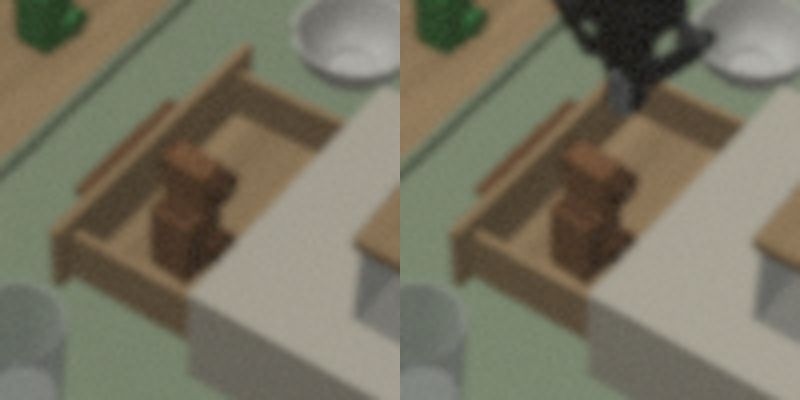

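The scene crops at (270,187) before and after match, so the car hasn't moved. The fingertips passed just over its nose, and the visible tip sits about 18 mm higher than the TCP reading. I'll lift, go back and push again lower.

>>> {"name": "servo_tool", "arguments": {
  "steps": [
    {"delta_pos": [0,0,-0.06],"twist": [0,0,0],"jaw": 0},
    {"delta_pos": [-0.05,0,-0.06],"twist": [0,0,0],"jaw": 0},
    {"delta_pos": [-0.11,0,-0.06],"twist": [0,0,0],"jaw": 0},
    {"delta_pos": [-0.17,0,-0.06],"twist": [0,0,0],"jaw": 0},
    {"delta_pos": [-0.22,0,-0.06],"twist": [0,0,0],"jaw": 0},
    {"delta_pos": [-0.22,0,-0.04],"twist": [0,0,0],"jaw": 0},
    {"delta_pos": [-0.22,0,0],"twist": [0,0,0],"jaw": 0},
    {"delta_pos": [-0.22,0,0.03],"twist": [0,0,0],"jaw": 0},
    {"delta_pos": [-0.22,0,0.034],"twist": [0,0,0],"jaw": 0},
    {"delta_pos": [-0.22,0,0.034],"twist": [0,0,0],"jaw": 0}
  ]
}}

```text
time: 7.2
tool_pos: [0.5771, -0.1014, 0.0877]
eef_rot: [-3.14, -0.0, 1.571]
force: [0.7, -0.0, 0.6]
finger_gap: -0.0005
grasp_force: 0.0
```

Run:
```python
from h import *
from station import ctrl
s=ctrl.sense();p=s['tool_pos'];print(p)
im=ctrl.snapshot('scene')[...,::-1]
for dz in (0,.01,.02,.03):print(dz,proj('scene',p+[0,0,dz]))
for d in ctrl.recognise('car','scene')[:3]:print(d)
cv2.imwrite('pics/s5.png',cv2.resize(im[150:250,225:325],(600,600),interpolation=cv2.INTER_CUBIC))
```

```text
[ 0.57708067 -0.1014188   0.08767367]
0 [258.25682976 211.24178971]
0.01 [258.21938756 208.80874894]
0.02 [258.18151022 206.34743294]
0.03 [258.14319013 203.85734594]
{'xy': [270.7, 207.5], 'conf': 0.82}
{'xy': [235.0, 145.2], 'conf': 0.69}
```

View pics/s5.png

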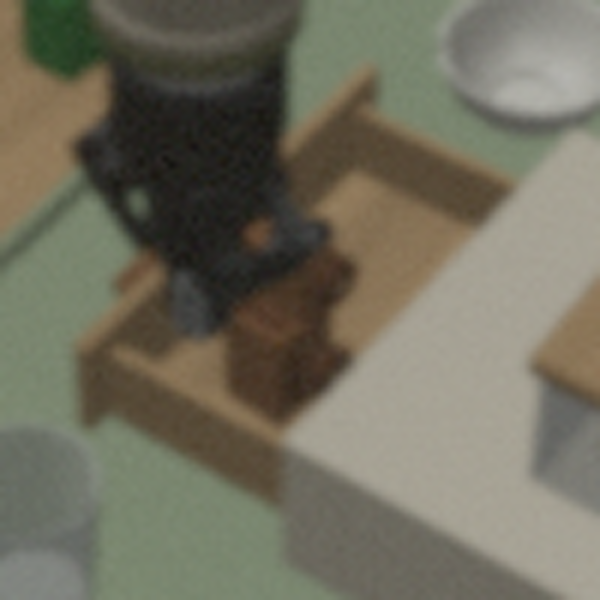

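The tip shows at scene (257.5,206), so its real height is about 0.107, level with the bonnet. Pushing now.

>>> {"name": "servo_tool", "arguments": {
  "steps": [
    {"delta_pos": [0.03,0,0],"twist": [0,0,0],"jaw": 0},
    {"delta_pos": [0.06,0,0],"twist": [0,0,0],"jaw": 0},
    {"delta_pos": [0.08,0,0],"twist": [0,0,0],"jaw": 0},
    {"delta_pos": [0.088,0,0],"twist": [0,0,0],"jaw": 0},
    {"delta_pos": [0.095,0,0],"twist": [0,0,0],"jaw": 0},
    {"delta_pos": [0.102,0,0],"twist": [0,0,0],"jaw": 0},
    {"delta_pos": [0.109,0,0],"twist": [0,0,0],"jaw": 0},
    {"delta_pos": [0.116,0,0],"twist": [0,0,0],"jaw": 0},
    {"delta_pos": [0.123,0,0],"twist": [0,0,0],"jaw": 0},
    {"delta_pos": [0.13,0,0],"twist": [0,0,0],"jaw": 0},
    {"delta_pos": [0.13,0,0],"twist": [0,0,0],"jaw": 0}
  ]
}}

```text
time: 8.22
tool_pos: [0.5777, -0.0357, 0.0884]
eef_rot: [-3.141, -0.0, 1.572]
force: [-0.4, 0.5, -0.6]
finger_gap: 0.0002
grasp_force: 0.0
```

```bash
cat > look.py <<'E'
from h import *
from station import ctrl
import sys
for c in ('scene','top'):
    im=ctrl.snapshot(c);cv2.imwrite(f'pics/{sys.argv[1]}_{c}.png',im[...,::-1])
    for d in ctrl.trace('car',c):
        m=d['mask'].astype(np.uint8);b=cv2.boundingRect(m)
        if (c=='top' and b[1]<230 and b[1]>150) or (c=='scene' and b[1]>165): print(c,round(d['conf'],2),np.round(d['xy']),b,int(m.sum()))
E
python3 look.py p1
python3 - <<'E'
from h import *
# reference masks by brown difference: where scene changed inside the drawer
a=cv2.imread('pics/p1_scene.png').astype(int);b=cv2.imread('pics/scene0.png').astype(int)
E
```

```text
scene 0.6 [274. 201.] (263, 185, 25, 34) 538
```

>>> {"name": "servo_tool", "arguments": {
  "steps": [
    {"delta_pos": [0.007,0,0],"twist": [0,0,0],"jaw": 0},
    {"delta_pos": [0.014,0,0],"twist": [0,0,0],"jaw": 0},
    {"delta_pos": [0.021,0,0],"twist": [0,0,0],"jaw": 0},
    {"delta_pos": [0.028,0,0],"twist": [0,0,0],"jaw": 0},
    {"delta_pos": [0.034,0,0],"twist": [0,0,0],"jaw": 0},
    {"delta_pos": [0.04,0,0],"twist": [0,0,0],"jaw": 0},
    {"delta_pos": [0.046,0,0],"twist": [0,0,0],"jaw": 0},
    {"delta_pos": [0.046,0,0],"twist": [0,0,0],"jaw": 0},
    {"delta_pos": [0.046,0,0],"twist": [0,0,0],"jaw": 0}
  ]
}}

```text
time: 9.17
tool_pos: [0.5777, -0.0135, 0.0884]
eef_rot: [3.142, 0.0, 1.571]
force: [0.6, -0.0, 0.6]
finger_gap: 0.0003
grasp_force: 0.0
```

```bash
python3 look.py p2
```

```text
scene 0.98 [286. 193.] (271, 183, 30, 27) 483
top 0.56 [182. 184.] (168, 168, 33, 34) 867
top 0.52 [239. 176.] (228, 170, 18, 18) 247
```

>>> {"name": "servo_tool", "arguments": {
  "steps": [
    {"delta_pos": [-0.01,0,-0.02],"twist": [0,0,0],"jaw": 0},
    {"delta_pos": [-0.02,0,-0.08],"twist": [0,0,0],"jaw": 0},
    {"delta_pos": [-0.02,0,-0.15],"twist": [0,0,0],"jaw": 0},
    {"delta_pos": [-0.02,-0.08,-0.22],"twist": [0,0,0],"jaw": 0},
    {"delta_pos": [-0.02,-0.16,-0.22],"twist": [0,0,0],"jaw": 0},
    {"delta_pos": [-0.02,-0.24,-0.22],"twist": [0,0,0],"jaw": 0},
    {"delta_pos": [0.01,-0.3,-0.22],"twist": [0,0,0],"jaw": 0},
    {"delta_pos": [0.045,-0.3,-0.22],"twist": [0,0,0],"jaw": 0},
    {"delta_pos": [0.045,-0.3,-0.22],"twist": [0,0,0],"jaw": 0}
  ]
}}

```text
time: 10.12
tool_pos: [0.4267, 0.0108, 0.1999]
eef_rot: [3.139, 0.003, 1.573]
force: [1.0, 1.1, 0.1]
finger_gap: 0.0
grasp_force: 0.0
```

```bash
python3 look.py p3
python3 - <<'E'
from h import *
im=cv2.imread('pics/p3_scene.png')[150:250,225:325];t=cv2.imread('pics/p3_top.png')[130:230,200:300]
w=cv2.imread('pics/p3_top.png')
cv2.imwrite('pics/v10.png',np.hstack([cv2.resize(x,(400,400),interpolation=cv2.INTER_CUBIC) for x in (im,t)]))
# lying car box expected
for y0 in (-.013,0.):
  c=np.array([[x,y,z] for x in(.55,.603) for y in(y0,y0+.1) for z in(.02,.066)])
  for n in('scene','top'):
    q=np.array([proj(n,X) for X in c]);print(y0,n,q.min(0),q.max(0))
E
```

```text
scene 0.95 [284. 195.] (271, 183, 31, 28) 518
top 0.94 [246. 180.] (229, 171, 32, 18) 463
top 0.62 [264. 183.] (211, 160, 81, 45) 2345
-0.013 scene [268.47419575 174.10863476] [302.2334266  211.89449971]
-0.013 top [226.22437161 171.62473548] [259.65304951 191.00306372]
0.0 scene [270.95353787 171.7019568 ] [304.52217682 209.19224202]
0.0 top [221.87936983 171.65140085] [255.30676208 191.02862669]
```

View pics/v10.png

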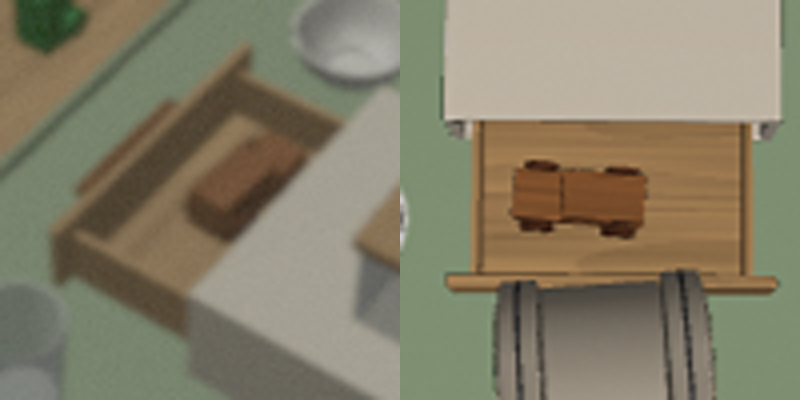

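The car lies on its wheels, nose to +y, at top (245,180), clear of the drawer walls. I'll turn the gripper so its links run along y, then lower it in front of the handle.

>>> {"name": "servo_tool", "arguments": {
  "steps": [
    {"delta_pos": [0,0,0],"twist": [0,0,-0.25],"jaw": 0},
    {"delta_pos": [0,0,0],"twist": [0,0,-0.25],"jaw": 0},
    {"delta_pos": [0,0,0],"twist": [0,0,-0.25],"jaw": 0},
    {"delta_pos": [0,0,0],"twist": [0,0,-0.25],"jaw": 0},
    {"delta_pos": [0,0,0],"twist": [0,0,-0.25],"jaw": 0},
    {"delta_pos": [0,0,0],"twist": [0,0,-0.25],"jaw": 0},
    {"delta_pos": [0,0,0],"twist": [0,0,-0.25],"jaw": 0},
    {"delta_pos": [0,0,0],"twist": [0,0,-0.25],"jaw": 0},
    {"delta_pos": [0,0,0],"twist": [0,0,-0.25],"jaw": 0},
    {"delta_pos": [0,0,0],"twist": [0,0,-0.25],"jaw": 0},
    {"delta_pos": [0,0,0],"twist": [0,0,-0.25],"jaw": 0},
    {"delta_pos": [0,0,0],"twist": [0,0,-0.25],"jaw": 0}
  ]
}}

```text
time: 11.32
tool_pos: [0.4282, 0.0083, 0.1981]
eef_rot: [3.141, -0.001, 3.076]
force: [-0.7, -0.5, -0.6]
finger_gap: 0.0
grasp_force: 0.0
```

Run:
```python
from h import *
from station import ctrl
s=ctrl.sense();print(s['qpos'],s['tool_pos'],s['eef_rot']);print(delta([.43,.008,.014],[np.pi,0,3.13],s))
```

```text
[ 0.54476475 -0.08199767 -0.62688626  1.92155164 -0.05124859  1.28780842
  1.43926567] [0.42815959 0.0082935  0.19811959] [ 3.14060183e+00 -1.11197533e-03  3.07621792e+00]
(array([-0.00412078, -0.00071013,  0.36823431]), array([ 0.00016242, -0.00017269, -0.00855977]))
```

>>> {"name": "servo_tool", "arguments": {
  "steps": [
    {"delta_pos": [0,0,0.05],"twist": [0,0,-0.008],"jaw": 0},
    {"delta_pos": [0,0,0.11],"twist": [0,0,-0.008],"jaw": 0},
    {"delta_pos": [0,0,0.17],"twist": [0,0,-0.008],"jaw": 0},
    {"delta_pos": [0,0,0.23],"twist": [0,0,-0.008],"jaw": 0},
    {"delta_pos": [0,0,0.29],"twist": [0,0,-0.008],"jaw": 0},
    {"delta_pos": [0,0,0.34],"twist": [0,0,-0.008],"jaw": 0},
    {"delta_pos": [0,0,0.365],"twist": [0,0,-0.008],"jaw": 0},
    {"delta_pos": [0,0,0.365],"twist": [0,0,-0.008],"jaw": 0},
    {"delta_pos": [0,0,0.365],"twist": [0,0,-0.008],"jaw": 0}
  ]
}}

```text
time: 12.07
tool_pos: [0.4277, 0.0088, 0.0155]
eef_rot: [3.14, -0.002, 3.121]
force: [0.9, -0.4, 0.4]
finger_gap: 0.0
grasp_force: 0.0
```

Run:
```python
from h import *
from station import ctrl
s=ctrl.sense();print(s['tool_pos'],s['eef_rot'],s['force']);print(delta([.48,.008,.015],[np.pi,0,3.13],s))
```

```text
[0.4276534  0.00878402 0.01549939] [ 3.14046406e+00 -2.00641273e-03  3.12060471e+00] [ 0.90597819 -0.35850694  0.35883867]
(array([-0.10470484,  0.00062855,  0.00078941]), array([ 0.00018112, -0.00031848, -0.00149549]))
```

>>> {"name": "servo_tool", "arguments": {
  "steps": [
    {"delta_pos": [-0.03,0,0],"twist": [0,0,0],"jaw": 0},
    {"delta_pos": [-0.06,0,0],"twist": [0,0,0],"jaw": 0},
    {"delta_pos": [-0.08,0,0],"twist": [0,0,0],"jaw": 0},
    {"delta_pos": [-0.09,0,0],"twist": [0,0,0],"jaw": 0},
    {"delta_pos": [-0.1,0,0],"twist": [0,0,0],"jaw": 0},
    {"delta_pos": [-0.11,0,0],"twist": [0,0,0],"jaw": 0},
    {"delta_pos": [-0.12,0,0],"twist": [0,0,0],"jaw": 0},
    {"delta_pos": [-0.132,0,0],"twist": [0,0,0],"jaw": 0},
    {"delta_pos": [-0.144,0,0],"twist": [0,0,0],"jaw": 0},
    {"delta_pos": [-0.156,0,0],"twist": [0,0,0],"jaw": 0},
    {"delta_pos": [-0.168,0,0],"twist": [0,0,0],"jaw": 0},
    {"delta_pos": [-0.18,0,0],"twist": [0,0,0],"jaw": 0}
  ]
}}

```text
time: 13.07
tool_pos: [0.5182, 0.0071, 0.0159]
eef_rot: [3.142, -0.0, 3.121]
force: [-2.6, 0.9, 1.4]
finger_gap: -0.0001
grasp_force: 1.0
```

```bash
python3 look.py p4
python3 - <<'E'
from h import *
# drawer panel position in top image left part (col 215-225): find brown panel rows
for n in ('p3','p4'):
    im=cv2.imread(f'pics/{n}_top.png').astype(int)
    for c in (217,288): print(n,c,[int(r) for r in range(150,215) if im[r,c,2]-im[r,c,0]>35])
E
```

```text
scene 0.39 [290. 198.] (283, 191, 17, 18) 82
top 0.74 [245. 165.] (228, 160, 32, 13) 266
p3 217 [163, 180, 181, 182, 183, 184, 185, 186, 187, 188, 189, 190, 191, 192, 193, 194, 195, 196, 197, 199, 200, 201, 202]
p3 288 [172, 173, 174, 175, 176, 178, 179, 180, 181, 182, 183, 184, 185, 186, 187, 188, 189, 190, 191, 192, 193, 194, 195, 196, 197, 198, 199, 200, 201, 202, 203]
p4 217 [180, 181, 182, 183, 184, 185, 186, 187, 188]
p4 288 [169, 170, 171, 172, 173, 174, 175, 176, 177, 178, 179, 180, 181, 182, 183, 184, 185, 186, 187, 188]
```

>>> {"name": "servo_tool", "arguments": {
  "steps": [
    {"delta_pos": [-0.014,0,0],"twist": [0,0,0],"jaw": 0},
    {"delta_pos": [-0.028,0,0],"twist": [0,0,0],"jaw": 0},
    {"delta_pos": [-0.042,0,0],"twist": [0,0,0],"jaw": 0},
    {"delta_pos": [-0.056,0,0],"twist": [0,0,0],"jaw": 0},
    {"delta_pos": [-0.07,0,0],"twist": [0,0,0],"jaw": 0},
    {"delta_pos": [-0.084,0,0],"twist": [0,0,0],"jaw": 0},
    {"delta_pos": [-0.098,0,0],"twist": [0,0,0],"jaw": 0},
    {"delta_pos": [-0.11,0,0],"twist": [0,0,0],"jaw": 0},
    {"delta_pos": [-0.12,0,0],"twist": [0,0,0],"jaw": 0},
    {"delta_pos": [-0.128,0,0],"twist": [0,0,0],"jaw": 0},
    {"delta_pos": [-0.134,0,0],"twist": [0,0,0],"jaw": 0},
    {"delta_pos": [-0.134,0,0],"twist": [0,0,0],"jaw": 0}
  ]
}}

```text
time: 14.27
tool_pos: [0.5855, 0.0054, 0.016]
eef_rot: [-3.142, 0.001, 3.121]
force: [-0.7, -0.0, -0.7]
finger_gap: -0.0001
grasp_force: 0.0
```

```bash
python3 look.py p5
python3 - <<'E'
from h import *
from station import ctrl
print(ctrl.sense()['tool_pos'],ctrl.sense()['force'])
im=cv2.imread(f'pics/p5_top.png').astype(int)
for c in (217,288): print(c,[int(r) for r in range(150,215) if im[r,c,2]-im[r,c,0]>35])
E
```

```text
[0.58483477 0.00537068 0.01613203] [1.17359615 0.83810962 0.13750673]
217 [162, 163, 164, 165, 166, 167]
288 [162, 163, 164, 165, 166, 167]
```

>>> {"name": "servo_tool", "arguments": {
  "steps": [
    {"delta_pos": [-0.006,0,0],"twist": [0,0,0],"jaw": 0},
    {"delta_pos": [-0.01,0,0],"twist": [0,0,0],"jaw": 0},
    {"delta_pos": [-0.014,0,0],"twist": [0,0,0],"jaw": 0},
    {"delta_pos": [-0.018,0,0],"twist": [0,0,0],"jaw": 0},
    {"delta_pos": [-0.018,0,0],"twist": [0,0,0],"jaw": 0}
  ]
}}

```text
time: 14.88
tool_pos: [0.5874, 0.0054, 0.0155]
eef_rot: [-3.139, -0.014, 3.121]
force: [-33.4, -1.4, 27.4]
finger_gap: -0.0
grasp_force: 16.9
```

>>> {"name": "servo_tool", "arguments": {
  "steps": [
    {"delta_pos": [-0.006,0,0],"twist": [0,0,0],"jaw": 0},
    {"delta_pos": [0.02,0,0],"twist": [0,0,0],"jaw": 0},
    {"delta_pos": [0.08,0,0],"twist": [0,0,0],"jaw": 0},
    {"delta_pos": [0.16,0,0],"twist": [0,0,0],"jaw": 0},
    {"delta_pos": [0.22,0,0],"twist": [0,0,0],"jaw": 0},
    {"delta_pos": [0.28,0,-0.06],"twist": [0,0,0],"jaw": 0},
    {"delta_pos": [0.3,0,-0.12],"twist": [0,0,0],"jaw": 0},
    {"delta_pos": [0.3,0,-0.2],"twist": [0,0,0],"jaw": 0},
    {"delta_pos": [0.3,0,-0.28],"twist": [0,0,0],"jaw": 0},
    {"delta_pos": [0.3,0,-0.3],"twist": [0,0,0],"jaw": 0},
    {"delta_pos": [0.3,0,-0.3],"twist": [0,0,0],"jaw": 0}
  ]
}}

```text
time: 15.8
tool_pos: [0.4461, 0.0084, 0.1696]
eef_rot: [-3.14, 0.007, 3.121]
force: [0.0, 0.1, -0.4]
finger_gap: 0.0002
grasp_force: 0.0
```

```bash
python3 look.py p6
python3 - <<'E'
from h import *
from station import ctrl
for n in ('p3','p6'):
  im=cv2.imread(f'pics/{n}_top.png').astype(int)
  for c in (217,288):
    print(n,c,[(r,im[r,c].tolist()) for r in (range(156,174) if n=='p6' else range(195,206))])
for x in (.51,.615,.62,.625,.63,.635): print(x,proj('top',[x,.1,.074]))
E
```

```text
p3 217 [(195, [102, 136, 140]), (196, [95, 133, 149]), (197, [96, 134, 150]), (198, [68, 94, 103]), (199, [83, 126, 166]), (200, [86, 127, 163]), (201, [72, 109, 143]), (202, [47, 75, 100]), (203, [99, 128, 119]), (204, [116, 145, 127]), (205, [114, 143, 126])]
p3 288 [(195, [103, 136, 140]), (196, [102, 136, 138]), (197, [103, 137, 140]), (198, [105, 139, 141]), (199, [69, 107, 142]), (200, [77, 116, 149]), (201, [80, 119, 153]), (202, [42, 64, 86]), (203, [63, 89, 103]), (204, [118, 147, 129]), (205, [114, 143, 126])]
p6 217 [(156, [163, 179, 190]), (157, [162, 178, 189]), (158, [164, 180, 190]), (159, [159, 174, 184]), (160, [147, 160, 167]), (161, [80, 106, 127]), (162, [82, 126, 162]), (163, [88, 128, 166]), (164, [51, 79, 102]), (165, [52, 80, 105]), (166, [46, 73, 97]), (167, [101, 129, 121]), (168, [116, 145, 127]), (169, [113, 142, 125]), (170, [112, 142, 126]), (171, [113, 142, 126]), (172, [113, 142, 126]), (173, [112, 141, 125])]
p6 288 [(156, [162, 178, 188]), (157, [162, 178, 188]), (158, [163, 179, 190]), (159, [164, 180, 190]), (160, [140, 154, 163]), (161, [129, 145, 160]), (162, [71, 111, 146]), (163, [79, 117, 151]), (164, [77, 116, 150]), (165, [48, 72, 95]), (166, [47, 72, 96]), (167, [64, 90, 103]), (168, [117, 147, 127]), (169, [115, 143, 126]), (170, [114, 142, 125]), (171, [113, 142, 125]), (172, [113, 142, 126]), (173, [112, 142, 124])]
0.51 [221.68763093 202.50576285]
0.615 [221.72491395 167.48958487]
0.62 [221.72667436 165.83621095]
0.625 [221.72843342 164.18410423]
0.63 [221.73019113 162.53326325]
0.635 [221.73194749 160.88368655]
```

The 27 N upward force suggests the gripper's body touched the dispenser's front edge, so the drawer may still be a few millimetres open. I'll press the panel's upper edge with the hand higher, so the body passes above the base.

>>> {"name": "servo_tool", "arguments": {
  "steps": [
    {"delta_pos": [-0.05,0,0.05],"twist": [0,0,0],"jaw": 0},
    {"delta_pos": [-0.1,0,0.1],"twist": [0,0,0],"jaw": 0},
    {"delta_pos": [-0.15,0,0.15],"twist": [0,0,0],"jaw": 0},
    {"delta_pos": [-0.2,0,0.2],"twist": [0,0,0],"jaw": 0},
    {"delta_pos": [-0.22,0,0.24],"twist": [0,0,0],"jaw": 0},
    {"delta_pos": [-0.22,0,0.25],"twist": [0,0,0],"jaw": 0},
    {"delta_pos": [-0.25,0,0.25],"twist": [0,0,0],"jaw": 0},
    {"delta_pos": [-0.27,0,0.25],"twist": [0,0,0],"jaw": 0},
    {"delta_pos": [-0.28,0,0.25],"twist": [0,0,0],"jaw": 0},
    {"delta_pos": [-0.28,0,0.25],"twist": [0,0,0],"jaw": 0}
  ]
}}

```text
time: 16.83
tool_pos: [0.5837, 0.0059, 0.0406]
eef_rot: [3.141, -0.001, 3.121]
force: [-0.4, 0.0, 0.6]
finger_gap: 0.0003
grasp_force: 0.0
```

>>> {"name": "servo_tool", "arguments": {
  "steps": [
    {"delta_pos": [-0.01,0,-0.004],"twist": [0,0,0],"jaw": 0},
    {"delta_pos": [-0.02,0,-0.004],"twist": [0,0,0],"jaw": 0},
    {"delta_pos": [-0.028,0,-0.004],"twist": [0,0,0],"jaw": 0},
    {"delta_pos": [-0.034,0,-0.004],"twist": [0,0,0],"jaw": 0},
    {"delta_pos": [-0.034,0,-0.004],"twist": [0,0,0],"jaw": 0}
  ]
}}

```text
time: 17.25
tool_pos: [0.6012, 0.0052, 0.043]
eef_rot: [3.142, 0.0, 3.121]
force: [-0.0, -0.2, 0.1]
finger_gap: 0.0
grasp_force: 0.0
```

>>> {"name": "servo_tool", "arguments": {
  "steps": [
    {"delta_pos": [-0.003,0,0],"twist": [0,0,0],"jaw": 0},
    {"delta_pos": [-0.006,0,0],"twist": [0,0,0],"jaw": 0},
    {"delta_pos": [-0.009,0,0],"twist": [0,0,0],"jaw": 0},
    {"delta_pos": [-0.012,0,0],"twist": [0,0,0],"jaw": 0},
    {"delta_pos": [-0.012,0,0],"twist": [0,0,0],"jaw": 0}
  ]
}}

```text
time: 17.67
tool_pos: [0.6069, 0.0051, 0.0429]
eef_rot: [-3.142, 0.0, 3.121]
force: [-0.1, -1.0, -0.6]
finger_gap: -0.0002
grasp_force: 0.0
```

>>> {"name": "servo_tool", "arguments": {
  "steps": [
    {"delta_pos": [-0.003,0,0],"twist": [0,0,0],"jaw": 0},
    {"delta_pos": [-0.006,0,0],"twist": [0,0,0],"jaw": 0},
    {"delta_pos": [-0.009,0,0],"twist": [0,0,0],"jaw": 0},
    {"delta_pos": [-0.009,0,0],"twist": [0,0,0],"jaw": 0}
  ]
}}

```text
time: 18.0
tool_pos: [0.6115, 0.0051, 0.0429]
eef_rot: [-3.142, 0.0, 3.121]
force: [0.7, -0.9, 0.3]
finger_gap: -0.0001
grasp_force: 0.0
```

>>> {"name": "servo_tool", "arguments": {
  "steps": [
    {"delta_pos": [-0.003,0,0],"twist": [0,0,0],"jaw": 0},
    {"delta_pos": [-0.006,0,0],"twist": [0,0,0],"jaw": 0},
    {"delta_pos": [-0.006,0,0],"twist": [0,0,0],"jaw": 0}
  ]
}}

```text
time: 18.25
tool_pos: [0.6144, 0.005, 0.0429]
eef_rot: [3.142, 0.0, 3.121]
force: [-0.2, -0.5, 0.2]
finger_gap: 0.0001
grasp_force: 0.0
```

```bash
python3 look.py p7
python3 - <<'E'
from h import *
from station import ctrl
print(ctrl.sense()['force'])
for n in ('p6','p7'):
  im=cv2.imread(f'pics/{n}_top.png').astype(int)
  for c in (217,288):
    print(n,c,[(r,im[r,c].tolist()) for r in range(159,169)])
E
```

```text
scene 0.68 [273. 304.] (259, 284, 25, 36) 755
[-0.47064206 -0.06266437  0.1480693 ]
p6 217 [(159, [159, 174, 184]), (160, [147, 160, 167]), (161, [80, 106, 127]), (162, [82, 126, 162]), (163, [88, 128, 166]), (164, [51, 79, 102]), (165, [52, 80, 105]), (166, [46, 73, 97]), (167, [101, 129, 121]), (168, [116, 145, 127])]
p6 288 [(159, [164, 180, 190]), (160, [140, 154, 163]), (161, [129, 145, 160]), (162, [71, 111, 146]), (163, [79, 117, 151]), (164, [77, 116, 150]), (165, [48, 72, 95]), (166, [47, 72, 96]), (167, [64, 90, 103]), (168, [117, 147, 127])]
p7 217 [(159, [163, 178, 188]), (160, [152, 165, 172]), (161, [82, 108, 129]), (162, [84, 129, 166]), (163, [90, 132, 169]), (164, [53, 81, 105]), (165, [53, 83, 108]), (166, [47, 73, 99]), (167, [102, 132, 124]), (168, [119, 148, 130])]
p7 288 [(159, [169, 185, 195]), (160, [143, 158, 167]), (161, [132, 150, 163]), (162, [73, 114, 149]), (163, [81, 119, 155]), (164, [77, 119, 154]), (165, [49, 75, 97]), (166, [48, 74, 98]), (167, [65, 93, 105]), (168, [120, 151, 130])]
```

>>> {"name": "servo_tool", "arguments": {
  "steps": [
    {"delta_pos": [-0.003,0,0],"twist": [0,0,0],"jaw": 0},
    {"delta_pos": [-0.006,0,0],"twist": [0,0,0],"jaw": 0},
    {"delta_pos": [-0.006,0,0],"twist": [0,0,0],"jaw": 0}
  ]
}}

```text
time: 18.7
tool_pos: [0.6148, 0.005, 0.0427]
eef_rot: [-3.141, -0.005, 3.121]
force: [-12.7, -0.3, 7.6]
finger_gap: 0.0002
grasp_force: 6.5
```

Run:
```python
from h import *
# edges of panel: top-front edge (light->dark) and bottom edge (dark->green), per column, subpixel by gradient centroid
for n in ('p3','p6'):
  g=cv2.imread(f'pics/{n}_top.png').astype(float)
  for c in (215,217,219,287,289):
    col=cv2.resize(g[:,c-1:c+2,2].mean(1).reshape(-1,1),None,fx=1,fy=1,interpolation=cv2.INTER_LINEAR).ravel()
    r0=195 if n=='p3' else 158
    seg=col[r0:r0+12];d=np.diff(seg)
    k=[int(i) for i in range(len(d))]
    neg=np.argmin(d[3:])+3  # light->dark
    e=r0+neg+.5
    green=g[:,c,1]-g[:,c,2]; rb=[r for r in range(r0+3,r0+13) if green[r]>0][0]-.5
    print(n,c,'top-front',e,bp('top',(c,e),.078)[0].round(4),'bottom',rb,[bp('top',(c,rb),z)[0].round(4) for z in(.01,.02,.078)])
```

```text
p3 215 top-front 201.5 0.5128 bottom 202.5 [np.float64(0.5154), np.float64(0.5146), np.float64(0.5098)]
p3 217 top-front 201.5 0.5127 bottom 202.5 [np.float64(0.5154), np.float64(0.5146), np.float64(0.5098)]
p3 219 top-front 201.5 0.5127 bottom 202.5 [np.float64(0.5154), np.float64(0.5145), np.float64(0.5097)]
p3 287 top-front 201.5 0.5115 bottom 203.5 [np.float64(0.511), np.float64(0.5102), np.float64(0.5056)]
p3 289 top-front 201.5 0.5114 bottom 197.5 [np.float64(0.5296), np.float64(0.5287), np.float64(0.5233)]
p6 215 top-front 163.5 0.6265 bottom 166.5 [np.float64(0.6284), np.float64(0.6268), np.float64(0.6175)]
p6 217 top-front 163.5 0.6265 bottom 166.5 [np.float64(0.6284), np.float64(0.6268), np.float64(0.6174)]
p6 219 top-front 163.5 0.6265 bottom 166.5 [np.float64(0.6283), np.float64(0.6267), np.float64(0.6174)]
p6 287 top-front 164.5 0.6222 bottom 167.5 [np.float64(0.6238), np.float64(0.6223), np.float64(0.6131)]
p6 289 top-front 164.5 0.6221 bottom 167.5 [np.float64(0.6238), np.float64(0.6222), np.float64(0.6131)]
```

The panel moved about 113 mm, and pressing on the handle and on the panel both met a firm stop at x ≈ 0.626. The drawer is shut, so I'll retreat.

>>> {"name": "servo_tool", "arguments": {
  "steps": [
    {"delta_pos": [0.02,0,0],"twist": [0,0,0],"jaw": 0},
    {"delta_pos": [0.08,0,0],"twist": [0,0,0],"jaw": 0},
    {"delta_pos": [0.15,0,0],"twist": [0,0,0],"jaw": 0},
    {"delta_pos": [0.22,0,-0.05],"twist": [0,0,0],"jaw": 0},
    {"delta_pos": [0.28,0,-0.12],"twist": [0,0,0],"jaw": 0},
    {"delta_pos": [0.32,0,-0.2],"twist": [0,0,0],"jaw": 0},
    {"delta_pos": [0.34,0,-0.28],"twist": [0,0,0],"jaw": 0},
    {"delta_pos": [0.34,0,-0.34],"twist": [0,0,0],"jaw": 0},
    {"delta_pos": [0.34,0,-0.36],"twist": [0,0,0],"jaw": 0},
    {"delta_pos": [0.34,0,-0.36],"twist": [0,0,0],"jaw": 0}
  ]
}}

```text
time: 19.53
tool_pos: [0.449, 0.0084, 0.2264]
eef_rot: [-3.14, 0.006, 3.121]
force: [0.1, 1.1, -0.3]
finger_gap: 0.0001
grasp_force: 0.0
```

```bash
python3 look.py p8
python3 - <<'E'
from h import *
from station import ctrl
im=cv2.imread('pics/p8_top.png').astype(int)
for c in (217,288): print(c,[(r,int(im[r,c,2])) for r in range(159,169)])
a=cv2.imread('pics/top0.png');b=cv2.imread('pics/p8_top.png')
d=(cv2.absdiff(a,b).max(2)>45).astype(np.uint8)
for n,(u,v) in dict(bowl=(184,184),cup=(322,187),jar=(348,125),teether=(373,213),spoon=(168,132),pot=(130,215),green=(217,263),pink=(177,268)).items():print(n,d[v-18:v+18,u-18:u+18].sum())
E
```

```text
217 [(159, 184), (160, 167), (161, 126), (162, 162), (163, 166), (164, 103), (165, 106), (166, 97), (167, 120), (168, 126)]
288 [(159, 191), (160, 163), (161, 160), (162, 146), (163, 151), (164, 150), (165, 94), (166, 96), (167, 103), (168, 126)]
bowl 0
cup 0
jar 0
teether 0
spoon 0
pot 0
green 170
pink 0
```

Run:
```python
from h import *
from station import ctrl
for n in('scene0','p8_scene'):
  g=cv2.imread(f'pics/{n}.png').astype(int);m=(g[...,1]>g[...,2]*1.8)&(g[...,1]>g[...,0]*1.5);m[:,:220]=0;m[:,260:]=0
  print(n,m.sum(),np.argwhere(m).mean(0) if m.any() else None)
print(ctrl.hand_in())
```

```text
scene0 35 [141.8        234.88571429]
p8_scene 42 [141.9047619  235.28571429]
the job is handed in; nothing more can be done
None
```

The toy car was pushed over onto its wheels and the drawer pushed shut with it inside; nothing else moved, and I handed the job in at about 20 s with the arm clear, but during the first closing push (33 N sideways, 27 N up at the wrist) the gripper body may have touched the dispenser.

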